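Load the bushing clamp and hold its cover pressed on the dowels

TASK

Slide the two brass bushings along the steel foot plate into the channel between the rails of the clamp base, so that both stand upright one behind the other, wholly between the rails; never lift them off the plate or knock them over. Then fit the blue cover on the two dowels until it lies flush on the rails, and finish still holding it there, pressed down firmly with about 15 N (do not let go) so that a colleague can put the screws in. Leave the charcoal block, caliper, solder tin and wire spool where they are.

Things in the scene. Friction and masses are not known exactly. Their poses are not given: they have to be found in the camera images.
- clamp_base: clamp base, fixed to the bench: dark steel foot plate, x = -140 to +60 mm, y = +-50, top at z = 6, with two aluminium rails, x = -50 to +50, |y| = 12 to 38, tops at z = 16, that leave a channel 24 mm wide. Origin: on the bench under the middle of the channel; x runs along the channel from its open mouth to its closed end, z up
- channel_mouth (a point): open mouth of the channel, on the foot plate: x = -50, y = 0, z = 6 mm of the base. Two flared fences, 5 mm thick, tops at z = 16, lead to it, from (-76, +-42) to (-50, +-15)
- channel_end (a point): closed end of the channel, on the foot plate: x = +50, y = 0, z = 6 mm of the base, at an end stop 6 mm thick, top at z = 16
- dowel_0 (a point): tip of a steel dowel, 8 mm thick, last 6 mm tapered, standing on a rail at x = +32, y = +25, z = 30 mm of the clamp base
- dowel_1 (a point): tip of the dowel at x = -32, y = -25, z = 30 mm of the clamp base
- cover: blue cover 100 (x) x 76 (y) x 30 mm high with a grip bar on top, about 250 g, upright on the bench left or right of the base. Origin: centre of its underside, z up. Through bores of 11 mm at (+32, +25) and (-32, -25) mm take the dowels; half a turn fits too. A tunnel along x, 24 mm wide, 22 mm high, clears the bushings. Seated, its origin lies over the base's at z = 16 mm
- cover_grip (a point): centre of the black grip bar on the cover, 42 mm above the cover's underside; the bar is 60 mm long (cover x), 24 mm wide (cover y) and stands from z = 30 to 54 mm
- bushing_a: brass bushing, upright cylinder 20 mm across and 28 mm high, about 50 g, standing on the foot plate before the mouth, left of the channel's line (+y of the base). Origin: centre of its underside, z up
- bushing_b: a second, equal brass bushing, on the right of the channel's line (-y of the base)
- charcoal_block: black charcoal block 64 x 117 x 30 mm, on the other side of the base than the cover; leave alone. Origin: centre of its underside
- caliper: slide caliper 56 x 200 x 13 mm lying near the bench's front edge on the left; leave alone. Origin on its underside
- solder_tin: round tin with a yellow lid, 57 mm across, 28 mm high, at the back; leave alone. Origin: centre of its underside
- wire_spool: wooden spool of green wire, 44 mm across, 34 mm high, at the back; leave alone. Origin: centre of its underside

How it is judged:
By the outcome, as a careful person would: the job done as asked, in the order asked, and still so for the second after the job is handed in, while the arm keeps its last pose, push and grip.
It also fails if it takes over 61 s, if anything falls off the work surface, if the arm or the gripper's body presses on something with over 40 N, if the wrist force passes 120 N, or if a joint passes its speed limit or range.

ROBOT

A 7-joint arm with a two-finger parallel gripper is mounted at the origin on a cart in front of the work surface, level with it; the furniture and walls round the work are solid. World frame = base frame: x ahead of the robot, y to its left, z up, the work surface at z = 0. Lengths are in m, angles in rad, forces in N, time in s.
With the tool pointing down it reaches from about 0.425 to 0.925 m from the base axis. Payload 6.8 kg.
Tool frame: the origin (TCP) lies at the very end of the fingers, on their centre line; the grasp point (between the pads) lies 19 mm behind it; z points along the fingers, y is the line along which they close (so a half turn about z gives the same grasp; the last joint's range is limited). The gripper opens to 85 mm and grips with 20 to 120 N. Pads are 22 mm wide; open, the fingers measure 114 mm over their backs; the gripper's body (76 mm by 85 mm) begins 54 mm behind the grasp point. The pads swing forward as they close: fully open they stand 13 mm farther back than shut.
Start: joints at [1.034, 0.477, 0.022, 1.555, -0.011, 1.109, -0.083], TCP at [0.281, -0.614, 0.2] pointing down, gripper open.
Joint ranges: [-2.96, 2.96], [-0.34, 2.1], [-1.41, 1.46], [0.24, 2.44], [-1.37, 4.51], [0.17, 1.92], [-2.96, 2.96]. Speed limits (rad/s): [2.39, 2.39, 3.14, 3.14, 3.14, 3.14, 3.14].

INTERFACE

Orientations are given as a unit quaternion [w, x, y, z].
In Python, from station import readout, viewer, bot gives the robot as it stands. The module is installed in compiled form; this text tells all that it offers.
- The arm moves only by the shell command python3 -m handwheel 'ROWS' [FORCE]. ROWS is JSON, a list of rows, each a list of 3 entries, a list of its own where there are three numbers: the shift along the tool's x, y, z in mm, then the turn, a rotation vector about the tool's x, y, z in degrees, then the gripper command: -1 is fully open, 1 is shut, values between are in proportion. In form: [[[x, y, z], [ax, ay, az], grip], ...]. A call has 1 to 20 rows; each row is the pose to reach, as a shift and turn from the pose commanded when the call began, along the tool's axes at that moment; what a row does not reach only later rows make up. A row lasts 1/12 s, in which the tool goes at most 41.7 mm and 7.16 degrees, less where a joint would pass 70% of its speed; a pose out of reach is approached as far as the arm can. A call with a gripper value outside its range is refused whole. The fingers move at their own pace and stop on an object; FORCE is the grip in N (left out, the last holds). Time passes only in rows, so rows that repeat a pose let the fingers close. It gives the time, the measured TCP pose, the force and the opening at its end, in the units of the state.
- readout.get_obs(): the state, without advancing time (a new reading comes with each control period).
- viewer.read_camera(name): name is "scene" or "top"; returns a dict with "frame" (420x560x3 uint8, red, green, blue), "fx", "fy", "cx", "cy" (pixels), "dist" ([k1, k2, p1, p2, k3] as OpenCV has them; the pictures are not rectified), "rvec" (rotation vector, rad) and "tvec" (3), from world to camera coordinates, as OpenCV has them. Camera axes: x right, y down, z forward; pixel columns grow to the right and rows downward; lengths in m; the calibration is good to about 2 mm. A picture is of the moment at which its call begins. There is no depth.
- bot.hand_in(): hands the job in, once; it reports no verdict.
Trained networks look in a picture, given as the dict that the camera call returned (one of the last four; its "shot" number tells which), for a name from the list of things; names that differ only in an ending like _2 or _b are one class to them, and where a whole thing is asked for, a point or a joint stands for the part that bears it (a point fixed in the world has none). Each returns a list of dicts, best first, with "score" (0 to 1); they miss things now and then, are a little off and sometimes report something else, mostly with a low value. They report only what shows in the picture. A call takes as long as a camera call.
- viewer.search_frame(picture, target): "rect" ([centre column, centre row, width, height] in pixels, round what is visible of it).
- viewer.outline_of(picture, target): "mask" (420x560 bool, what is visible of it) and "rect" ([centre column, centre row, width, height] in pixels, round what is visible of it).
The state is a dict: "t": time; "q": joint angles; "joint_vel": joint speeds; "joint_torque": joint torques, N m; "eef_pos": TCP position; "tool_rot": TCP orientation; "contact_force": force on the tool from outside, world axes, zero at the start; "torque": the same for the moment, N m; "gripper_width": opening from 0.0 (shut) to 1.0 (fully open).
Only numpy, scipy, OpenCV 4.12 (cv2) and the standard library are available. Lean on these libraries where they do the work, as an engineer would, in place of code of your own. Each camera call takes 0.05 s, during which the arm holds its last target. There are 200 camera calls.

## Working session

There is one attempt and no reset: what is moved stays moved. The work goes in short steps, Python scripts to look and compute and a shell command to move; the robot and the scene stay as the last step left them, time stands still between calls to the robot, and variables do not carry over. Pictures are saved under pics/ and viewed, on a budget of 10 in all, crops included, one or two more only if the job needs it, and the job is handed in when it is done.

```bash
mkdir -p pics; cat > h.py <<'E'
import numpy as np, cv2
from station import readout, viewer, bot
def cam(n): return viewer.read_camera(n)
def K(p): return np.array([[p['fx'],0,p['cx']],[0,p['fy'],p['cy']],[0,0,1.]])
def proj(p,P): return cv2.projectPoints(np.asarray(P,float).reshape(-1,3),np.array(p['rvec'],float),np.array(p['tvec'],float),K(p),np.array(p['dist'],float))[0][:,0]
def back(p,uv,z):
    n=cv2.undistortPoints(np.asarray(uv,float).reshape(-1,1,2),K(p),np.array(p['dist'],float))[:,0]
    R=cv2.Rodrigues(np.array(p['rvec'],float))[0]; C=-R.T@np.array(p['tvec'],float).ravel()
    d=np.c_[n,np.ones(len(n))]@R
    return C+d*((z-C[2])/d[:,2])[:,None]
def save(p,f): cv2.imwrite('pics/'+f,p['frame'][:,:,::-1])
E
python3 - <<'E'
from h import *
o=readout.get_obs();print(o['t'],o['eef_pos'],o['tool_rot'],o['gripper_width'],o['contact_force'])
for n in('top','scene'):
    p=cam(n);save(p,n+'0.png')
    R=cv2.Rodrigues(np.array(p['rvec']))[0];print(n,'C',-R.T@np.array(p['tvec']).ravel())
    for t in ['clamp_base','channel_mouth','channel_end','dowel_0','dowel_1','cover','cover_grip','bushing_a','charcoal_block']:
        r=viewer.search_frame(p,t)
        print(n,t,[(np.round(x['rect'],1).tolist(),round(x['score'],2)) for x in r[:3]])
E
```

```text
0.0 [ 0.28037559 -0.61329922  0.19890766] [-8.76574200e-04  9.77093780e-01  2.12807194e-01 -2.71858063e-04] 0.9977771088021736 [ 0.17444805  0.38444537 -0.48497462]
top C [0.40269481 0.03763261 1.16231525]
top clamp_base [([300.0, 229.7, 52.3, 86.9], 0.93)]
top channel_mouth [([302.1, 232.7, 49.1, 81.0], 0.79)]
top channel_end [([302.6, 230.3, 54.1, 80.1], 0.6), ([204.9, 211.4, 33.0, 40.7], 0.36)]
top dowel_0 [([302.0, 231.1, 55.2, 76.8], 0.73)]
top dowel_1 [([302.0, 231.1, 55.2, 76.8], 0.73)]
top cover []
top cover_grip [([203.9, 212.7, 33.4, 36.3], 0.74), ([318.8, 251.9, 9.5, 6.4], 0.49), ([213.6, 281.4, 73.5, 24.7], 0.27)]
top bushing_a [([299.3, 260.9, 6.8, 5.8], 0.56)]
top charcoal_block [([375.1, 226.2, 44.6, 42.3], 0.87), ([318.1, 251.1, 9.1, 7.0], 0.15)]
scene C [ 0.32505755 -0.50104907  0.79097709]
scene clamp_base [([262.4, 248.0, 101.2, 81.4], 0.7)]
scene channel_mouth [([259.9, 246.7, 99.9, 82.7], 0.76)]
scene channel_end [([259.6, 246.4, 102.9, 82.0], 0.87)]
scene dowel_0 [([260.5, 246.2, 104.4, 80.5], 0.67)]
scene dowel_1 [([260.5, 246.2, 104.4, 80.5], 0.67)]
scene cover [([233.1, 155.1, 49.8, 34.9], 0.56)]
scene cover_grip [([233.4, 154.2, 52.5, 38.3], 0.81)]
scene bushing_a [([244.6, 263.0, 8.1, 8.0], 0.64), ([225.1, 247.1, 9.0, 11.4], 0.61)]
scene charcoal_block []
```

```bash
python3 - <<'E'
import cv2,numpy as np
a=cv2.imread('pics/top0.png')[165:305,160:420];b=cv2.imread('pics/scene0.png')[120:310,180:340]
print(a.shape)
a=cv2.resize(a,None,fx=3,fy=3,interpolation=cv2.INTER_CUBIC);b=cv2.resize(b,None,fx=3,fy=3,interpolation=cv2.INTER_CUBIC)
cv2.imwrite('pics/t0c.png',a);cv2.imwrite('pics/s0c.png',b)
E
```

```text
(140, 260, 3)
```

View pics/t0c.png

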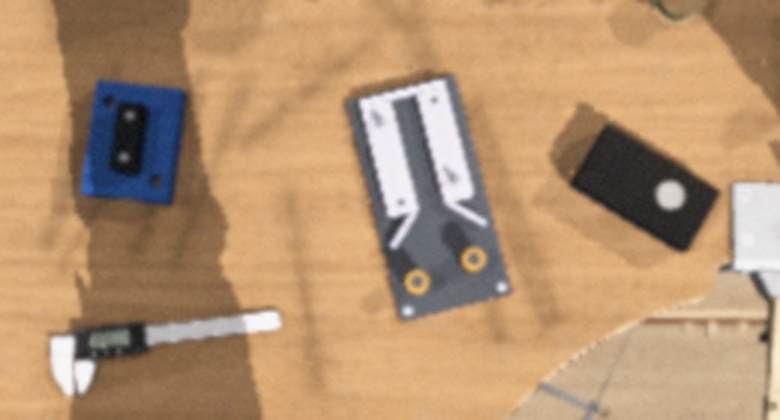

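View pics/s0c.png

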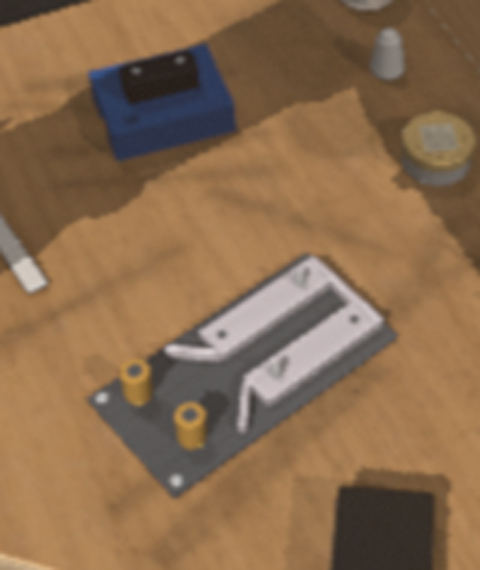

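```bash
cat >> h.py <<'E'
from scipy.optimize import least_squares, minimize
def T(pose,P):
    x,y,a=pose;P=np.asarray(P,float);c,s=np.cos(a),np.sin(a)
    return np.c_[x+c*P[:,0]-s*P[:,1],y+s*P[:,0]+c*P[:,1],P[:,2]]
S=4
def hull(p,P3):
    h=cv2.convexHull(proj(p,P3).astype(np.float32))[:,0]
    m=np.zeros((420*S,560*S),np.uint8)
    cv2.fillConvexPoly(m,np.round(((h+.5)*S-.5)*16).astype(np.int32),1,shift=4);return m>0
def fit(views,model,x0,step):
    M=[(p,cv2.resize(m.astype(np.float32),None,fx=S,fy=S,interpolation=cv2.INTER_LINEAR)>.5) for p,m in views]
    def c(x):
        e=0
        for p,m in M:
            r=hull(p,model(x));e+=1-(r&m).sum()/max((r|m).sum(),1)
        return e/len(M)
    x0=np.array(x0,float);r=minimize(c,x0,method='Nelder-Mead',options=dict(initial_simplex=np.vstack([x0]+[x0+d for d in np.diag(step)]),xatol=1e-4,fatol=1e-4,maxfev=150))
    return r.x,r.fun
a=np.linspace(0,2*np.pi,24,endpoint=False)
def bush(x): return np.vstack([np.c_[x[0]+.01*np.cos(a),x[1]+.01*np.sin(a),0*a+z] for z in(.006,.034)])
box=np.array([[i*.05,j*.038,z] for i in(-1,1) for j in(-1,1) for z in(0,.03)])
bar=np.array([[i*.03,j*.012,.054] for i in(-1,1) for j in(-1,1)])
def cover(x,z=0): P=T(x,np.vstack([box,bar]));P[:,2]+=z;return P
def comp(m,c):
    n,l,st,ce=cv2.connectedComponentsWithStats(m.astype(np.uint8));
    ok=[i for i in range(1,n) if st[i,4]>8]
    i=min(ok,key=lambda i:np.hypot(*(ce[i]-c)));return l==i
E
cat > m0.py <<'E'
from h import *
V={n:cam(n) for n in('top','scene')}
tp,sp=V['top'],V['scene']
t=lambda L:np.array(L)/3.-1/3+np.array([160,165]); s=lambda L:np.array(L)/3.-1/3+np.array([180,120])
obj=np.array([[60,50,6],[60,-50,6],[-140,50,6],[-140,-50,6]])/1e3
pt=t([[348,100],[452,75],[403,319],[510,292]]); 
ps=s([[397,335],[90,399],[176,497]])
f=lambda x:np.r_[(proj(tp,T(x,obj))-pt).ravel(),(proj(sp,T(x,obj[[1,2,3]]))-ps).ravel()]
w=back(tp,pt,.006);print('plate',w.round(4).tolist())
d=w[0]-w[2];x0=[*w[:,:2].mean(0),np.arctan2(d[1],d[0])]
r=least_squares(f,x0);print('base',r.x.round(4),np.degrees(r.x[2]),'res px',r.fun.round(1))
B=r.x
def b2(pw):
    d=np.array(pw[:2])-B[:2];c,s_=np.cos(B[2]),np.sin(B[2]);return np.array([c*d[0]+s_*d[1],-s_*d[0]+c*d[1]])*1e3
hsv={n:cv2.cvtColor(V[n]['frame'],cv2.COLOR_RGB2HSV) for n in V}
cx={'top':(204,213),'scene':(234,154)}
views=[]
for n in V:
    h=hsv[n];m=(h[...,0]>95)&(h[...,0]<130)&(h[...,1]>100)
    m=comp(m,cx[n]);cs=np.argwhere(m)[:,::-1].astype(np.int32)
    mm=np.zeros(m.shape,np.uint8);cv2.fillConvexPoly(mm,cv2.convexHull(cs),1)
    # add bar: dark pixels near
    r_=viewer.outline_of(V[n],'cover')
    if n=='scene' and r_: print('mask iou', (r_[0]['mask']&(mm>0)).sum()/(r_[0]['mask']|(mm>0)).sum()); mm=mm|r_[0]['mask']
    views.append((V[n],mm>0));print(n,'area',mm.sum())
w=back(tp,t([[98,82],[186,92],[172,204],[80,193]]),.03);print('cover top corners',w.round(4).tolist())
d=w[0]+w[1]-w[2]-w[3];c0=[*w[:,:2].mean(0),np.arctan2(d[1],d[0])];print('c0',np.round(c0,4))
for k in (views,views[:1],views[1:]): print('cover',fit(k,cover,c0,[.005,.005,.05]))
for nm,ct,cs_ in(('a',(299,259),(225,247)),('b',(318,251),(244,262))):
    vs=[]
    for n,c in(('top',ct),('scene',cs_)):
        q=viewer.outline_of(V[n],'bushing_a')
        q=[z for z in q if np.hypot(z['rect'][0]-c[0],z['rect'][1]-c[1])<7]
        if q: vs.append((V[n],q[0]['mask']))
    g=back(tp,[t([[417,282]])[0] if nm=='a' else t([[474,259]])[0]],.034)[0]
    print(nm,'ring',g.round(4),b2(g).round(1),len(vs))
    if vs: x,e=fit(vs,bush,g[:2],[.004,.004]);print(x.round(4),b2(x).round(1),e)
E
python3 m0.py
```

```text
plate [[0.6084, 0.065, 0.006], [0.6322, -0.0268, 0.006], [0.4172, 0.0141, 0.006], [0.4417, -0.0783, 0.006]]
base [0.5625 0.0033 0.2634] 15.093958599689499 res px [-0.8  0.4  1.  -0.4 -0.4  1.1  1.2  0.5  1.1 -0.6 -0.6 -0.6  0.3 -0.4]
top area 1179
mask iou 0.9148119723714505
scene area 1303
cover top corners [[0.6171, 0.2827, 0.03], [0.6093, 0.2052, 0.03], [0.5115, 0.2138, 0.03], [0.5197, 0.294, 0.03]]
c0 [ 0.5644  0.2489 -0.1017]
cover (array([ 0.56534608,  0.25160396, -0.10826141]), np.float64(0.04301654890201784))
cover (array([ 0.56601952,  0.25189669, -0.11638013]), np.float64(0.038817099954032375))
cover (array([ 0.56440364,  0.25176503, -0.10815806]), np.float64(0.039633723350136374))
a ring [0.4481 0.0032 0.034 ] [-110.5   29.8] 1
[0.4456 0.004 ] [-112.7   31.1] 0.09542148053059474
b ring [ 0.4682 -0.0449  0.034 ] [-103.6  -21.9] 1
[ 0.4661 -0.0442] [-105.4  -20.7] 0.1297000422475708
```

```bash
cat >> h.py <<'E'
from scipy.spatial.transform import Rotation as Ro
BASE=np.array([.5625,.0033,.2634])
def bw(x,y): return T(BASE,[[x/1e3,y/1e3,0]])[0,:2]
def wb(p):
    d=np.array(p[:2])-BASE[:2];c,s=np.cos(BASE[2]),np.sin(BASE[2]);return np.array([c*d[0]+s*d[1],-s*d[0]+c*d[1]])*1e3
def st():
    o=readout.get_obs();print('t %.2f'%o['t'],'pos',np.round(o['eef_pos'],4),'base',wb(o['eef_pos']).round(1),'F',np.round(o['contact_force'],1),'w %.3f'%o['gripper_width'],'q7 %.2f'%o['q'][6]);return o
def go(xy,z,yh):
    "shift/turn to world xy,z with tool y heading yh (deg)"
    o=st();q=o['tool_rot'];R=Ro.from_quat([q[1],q[2],q[3],q[0]])
    h=np.radians(yh);y=np.array([np.cos(h),np.sin(h),0]);zz=np.array([0,0,-1.]);Rt=Ro.from_matrix(np.c_[np.cross(y,zz),y,zz])
    d=R.inv().apply(np.r_[xy,z]-o['eef_pos'])*1e3
    print('shift',d.round(1),'turn',np.degrees((R.inv()*Rt).as_rotvec()).round(1))
E
python3 -c "
from h import *
go(bw(-104.5,-21.3),.1,15.1)"
```

```text
t 1.40 pos [ 0.2806 -0.6139  0.1999] base [-432.9 -522.5] F [-1.1 -0.   0.3] w 0.998 q7 -0.08
shift [ 406.4 -440.4   99.9] turn [  0.   -0.  -80.5]
```

```bash
python3 -m handwheel '[[[406,-440,50],[0,0,-80],-1],[[406,-440,50],[0,0,-80],-1],[[406,-440,50],[0,0,-80],-1],[[406,-440,50],[0,0,-80],-1],[[406,-440,50],[0,0,-80],-1],[[406,-440,50],[0,0,-80],-1],[[406,-440,50],[0,0,-80],-1],[[406,-440,50],[0,0,-80],-1],[[406,-440,50],[0,0,-80],-1],[[406,-440,50],[0,0,-80],-1],[[406,-440,50],[0,0,-80],-1],[[406,-440,50],[0,0,-80],-1],[[406,-440,100],[0,0,-80.5],-1],[[406,-440,100],[0,0,-80.5],-1],[[406,-440,100],[0,0,-80.5],-1],[[406,-440,100],[0,0,-80.5],-1],[[406,-440,100],[0,0,-80.5],-1],[[406,-440,100],[0,0,-80.5],-1]]' 20
python3 -c "
from h import *
go(bw(-104.5,-21.3),.019,15.1)
p=cam('scene');a=p['frame'][170:330,180:380];cv2.imwrite('pics/s1.png',cv2.resize(a,None,fx=3,fy=3,interpolation=cv2.INTER_CUBIC)[:,:,::-1])"
```

```text
t: 2.9
eef_pos: [0.467, -0.0456, 0.1001]
tool_rot: [0.0, 0.608, 0.794, -0.0]
contact_force: [-0.1, -0.1, -0.7]
gripper_width: 1.003
t 2.90 pos [ 0.467  -0.0456  0.1001] base [-105.   -22.3] F [-0.1 -0.1 -0.7] w 1.003 q7 0.02
shift [ 1.1  0.5 81.1] turn [-0.  0. -0.]
```

View pics/s1.png

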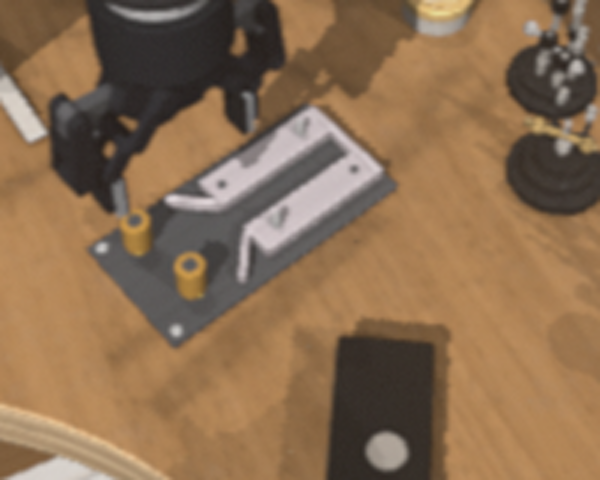

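```bash
python3 -m handwheel '[[[1,0,30],[0,0,0],-1],[[1,0,60],[0,0,0],-1],[[1,0,75],[0,0,0],0],[[1,0,81],[0,0,0],0],[[1,0,81],[0,0,0],0.2],[[1,0,81],[0,0,0],0.2],[[1,0,81],[0,0,0],0.2],[[1,0,81],[0,0,0],0.2]]' 20
python3 - <<'E'
from h import *
o=st();p=cam('scene');a=p['frame'][190:310,200:300];cv2.imwrite('pics/s2.png',cv2.resize(a,None,fx=5,fy=5,interpolation=cv2.INTER_CUBIC)[:,:,::-1])
print(proj(p,o['eef_pos']),proj(tp:=cam('top'),o['eef_pos']))
E
```

```text
t: 3.62
eef_pos: [0.4678, -0.0443, 0.0202]
tool_rot: [0.001, 0.609, 0.794, 0.001]
contact_force: [0.9, 0.1, -0.5]
gripper_width: 0.399
t 3.62 pos [ 0.4678 -0.0443  0.0202] base [-103.8  -21.3] F [ 0.9  0.1 -0.5] w 0.399 q7 -0.10
[[243.77723962 261.24637445]] [[317.06210915 251.45852551]]
```

View pics/s2.png

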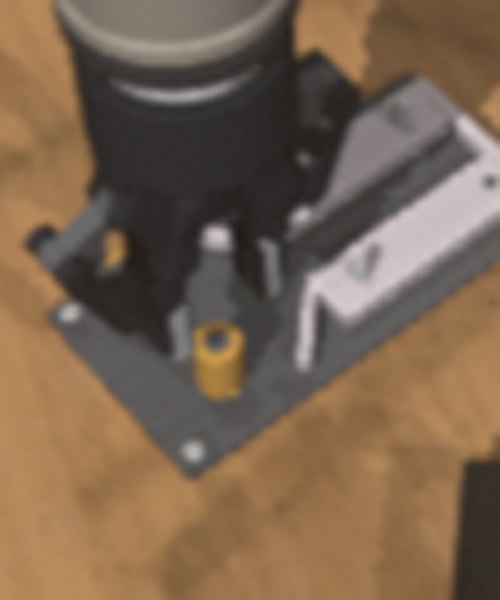

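```bash
python3 - <<'E'
from h import *
o=st();p=cam('scene');a=p['frame'][220:290,215:285];a=(255*(a/255.)**.4).astype(np.uint8)
b=cv2.resize(a,None,fx=8,fy=8,interpolation=cv2.INTER_CUBIC)
q=o['tool_rot'];R=Ro.from_quat([q[1],q[2],q[3],q[0]])
for s in(-1,1):
  for k in(-11,11):
    P=o['eef_pos']+R.apply([k/1e3,s*.017,-.005]);u=(proj(p,P)[0]-[215,220])*8;cv2.circle(b,tuple(int(v) for v in u),4,(255,0,0),-1)
cv2.imwrite('pics/s3.png',b[:,:,::-1])
E
```

```text
t 3.72 pos [ 0.4675 -0.0442  0.0198] base [-104.1  -21.1] F [0.7 0.2 0. ] w 0.402 q7 -0.10
```

View pics/s3.png

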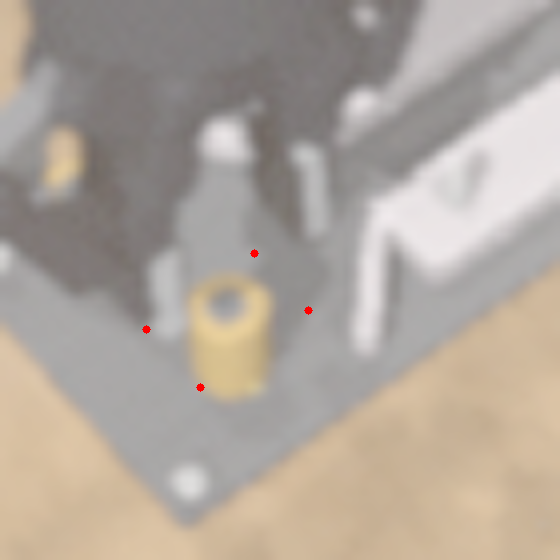

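```bash
python3 - <<'E'
from h import *
p=cam('scene')
c=np.array([.467,-.0456]);h=np.radians(15.1);ex=np.array([np.cos(h),np.sin(h)]);ey=np.array([-ex[1],ex[0]])
for z in(.1,.113,.125):
  for k in(-11,0):
    print(z,k,[proj(p,np.r_[c+s*.0465*ex+k/1e3*ey,z])[0].round(1) for s in(-1,1)])
print('seen 220.7,240 / 262.7,213.3')
print('now seen',[ (215+170/8,220+338/8),(215+315/8,220+235/8)])
c=np.array([.4675,-.0442])
for z in(.02,.03,.04):
  for k in(-11,0):
    print(z,k,[proj(p,np.r_[c+s*.021*ex+k/1e3*ey,z])[0].round(1) for s in(-1,1)])
E
```

```text
0.1 -11 [array([224.4, 256.9]), array([264.3, 229.6])]
0.1 0 [array([220.8, 253. ]), array([260.6, 226. ])]
0.113 -11 [array([223.7, 253. ]), array([264.1, 225.5])]
0.113 0 [array([220. , 249.1]), array([260.4, 221.9])]
0.125 -11 [array([223. , 249.3]), array([264. , 221.7])]
0.125 0 [array([219.4, 245.3]), array([260.2, 218. ])]
seen 220.7,240 / 262.7,213.3
now seen [(236.25, 262.25), (254.375, 249.375)]
0.02 -11 [array([238.6, 270.9]), array([255.3, 259. ])]
0.02 0 [array([235.2, 267.2]), array([251.9, 255.5])]
0.03 -11 [array([238.2, 268.3]), array([255.1, 256.4])]
0.03 0 [array([234.8, 264.6]), array([251.6, 252.8])]
0.04 -11 [array([237.9, 265.6]), array([254.9, 253.6])]
0.04 0 [array([234.4, 261.9]), array([251.4, 250. ])]
```

```bash
python3 -m handwheel '[[[0,0,0],[0,0,0],0.42],[[0,0,0],[0,0,0],0.42],[[0,0,0],[0,0,0],0.42]]' 20
python3 - <<'E'
from h import *
o=st();p=cam('scene');a=p['frame'][220:290,215:285];a=(255*(a/255.)**.4).astype(np.uint8)
b=cv2.resize(a,None,fx=8,fy=8,interpolation=cv2.INTER_CUBIC)
cv2.imwrite('pics/s4.png',b[:,:,::-1])
E
```

```text
t: 4.07
eef_pos: [0.4667, -0.044, 0.0189]
tool_rot: [0.0, 0.608, 0.794, 0.0]
contact_force: [-0.3, -0.1, -0.2]
gripper_width: 0.29
t 4.07 pos [ 0.4667 -0.044   0.0189] base [-104.8  -20.7] F [-0.3 -0.1 -0.2] w 0.290 q7 -0.10
```

View pics/s4.png

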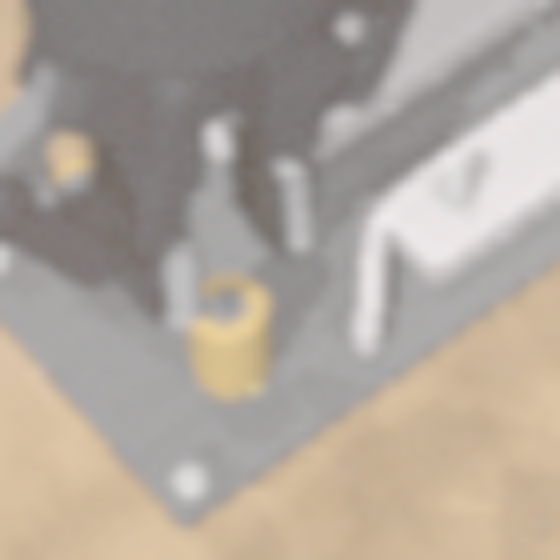

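```bash
python3 -m handwheel '[[[0,0,0],[0,0,0],0.2],[[0,0,0],[0,0,0],0.2],[[0,0,5],[0,0,0],0.2],[[0,0,9],[0,0,0],0.2],[[0,0,9],[0,0,0],0.42],[[0,0,9],[0,0,0],0.42],[[0,0,9],[0,0,0],0.42],[[0,0,9],[0,0,0],0.42]]' 20
python3 - <<'E'
from h import *
o=st();p=cam('scene');a=p['frame'][220:290,215:285];a=(255*(a/255.)**.4).astype(np.uint8)
b=cv2.resize(a,None,fx=8,fy=8,interpolation=cv2.INTER_CUBIC)
cv2.imwrite('pics/s5.png',b[:,:,::-1])
E
```

```text
t: 4.78
eef_pos: [0.4668, -0.0439, 0.0099]
tool_rot: [0.0, 0.608, 0.794, 0.0]
contact_force: [-0.2, 0.4, 0.1]
gripper_width: 0.291
t 4.78 pos [ 0.4668 -0.0439  0.0099] base [-104.7  -20.7] F [-0.2  0.4  0.1] w 0.291 q7 -0.11
```

View pics/s5.png

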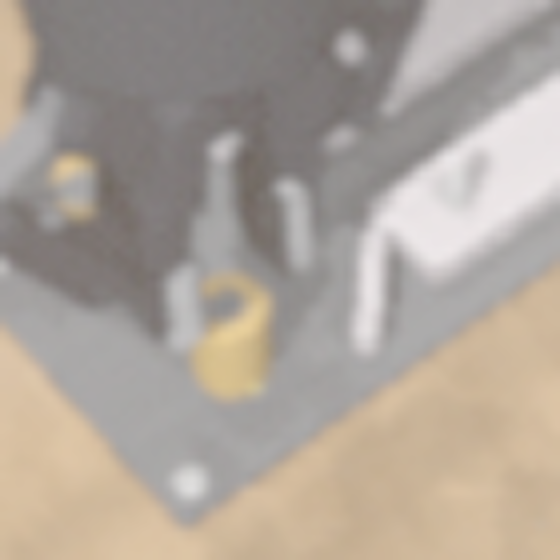

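```bash
python3 -m handwheel '[[[0,0,2],[0,0,0],0.42],[[0,0,4],[0,0,0],0.42],[[0,0,6],[0,0,0],0.42],[[0,0,6],[0,0,0],0.42]]' 20
```

```text
t: 5.17
eef_pos: [0.4664, -0.044, 0.0035]
tool_rot: [-0.0, 0.608, 0.794, -0.0]
contact_force: [0.4, 0.6, 0.6]
gripper_width: 0.288
```

```bash
python3 -m handwheel '[[[0,0,2],[0,0,0],0.42],[[0,0,4],[0,0,0],0.42],[[0,0,4],[0,0,0],0.42]]' 20
python3 -m handwheel '[[[0,0,2],[0,0,0],0.42],[[0,0,3],[0,0,0],0.42],[[0,0,3],[0,0,0],0.42]]' 20
```

```text
t: 5.42
eef_pos: [0.4665, -0.044, -0.0005]
tool_rot: [-0.0, 0.608, 0.794, -0.0]
contact_force: [-0.3, 0.1, -1.5]
gripper_width: 0.289
t: 5.67
eef_pos: [0.4665, -0.044, -0.0033]
tool_rot: [-0.0, 0.608, 0.794, -0.0]
contact_force: [-0.2, -0.7, -0.3]
gripper_width: 0.284
```

```bash
python3 - <<'E'
from h import *
p=cam('scene');a=p['frame'][220:290,215:285];a=(255*(a/255.)**.4).astype(np.uint8)
b=cv2.resize(a,None,fx=8,fy=8,interpolation=cv2.INTER_CUBIC)
cv2.imwrite('pics/s6.png',b[:,:,::-1])
E
```

```text
(no output)
```

View pics/s6.png

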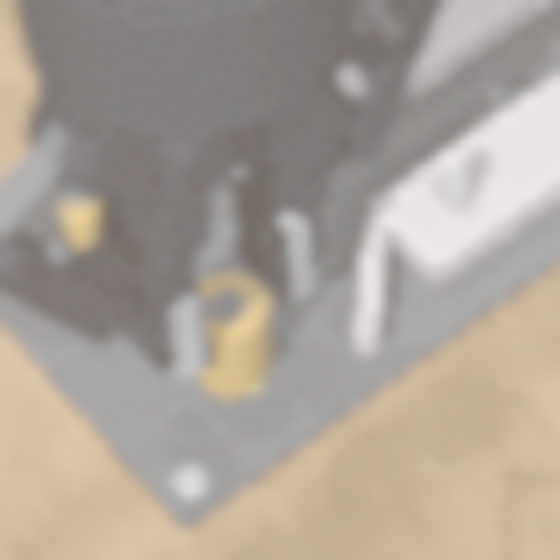

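```bash
python3 -m handwheel '[[[0,0,2],[0,0,0],0.42],[[0,0,4],[0,0,0],0.42],[[0,0,4],[0,0,0],0.42]]' 20
python3 -m handwheel '[[[0,0,2],[0,0,0],0.42],[[0,0,3],[0,0,0],0.42],[[0,0,3],[0,0,0],0.42]]' 20
```

```text
t: 5.97
eef_pos: [0.4665, -0.044, -0.0074]
tool_rot: [-0.0, 0.608, 0.794, -0.0]
contact_force: [-0.8, -0.2, -0.2]
gripper_width: 0.291
t: 6.22
eef_pos: [0.4666, -0.0439, -0.0103]
tool_rot: [-0.0, 0.608, 0.794, -0.0]
contact_force: [0.0, 0.2, -0.3]
gripper_width: 0.29
```

```bash
python3 -m handwheel '[[[0,0,0],[0,0,0],0.46],[[0,0,0],[0,0,0],0.5],[[0,0,0],[0,0,0],0.6],[[0,0,0],[0,0,0],1],[[0,0,0],[0,0,0],1],[[0,0,0],[0,0,0],1]]' 20
python3 - <<'E'
from h import *
st();p=cam('scene');a=p['frame'][220:290,215:285];a=(255*(a/255.)**.4).astype(np.uint8)
b=cv2.resize(a,None,fx=8,fy=8,interpolation=cv2.INTER_CUBIC)
cv2.imwrite('pics/s7.png',b[:,:,::-1])
E
```

```text
t: 6.72
eef_pos: [0.4668, -0.044, -0.01]
tool_rot: [0.0, 0.608, 0.794, 0.0]
contact_force: [-0.8, 0.6, 1.0]
gripper_width: 0.212
t 6.72 pos [ 0.4668 -0.044  -0.01  ] base [-104.7  -20.7] F [-0.8  0.6  1. ] w 0.212 q7 -0.14
```

View pics/s7.png

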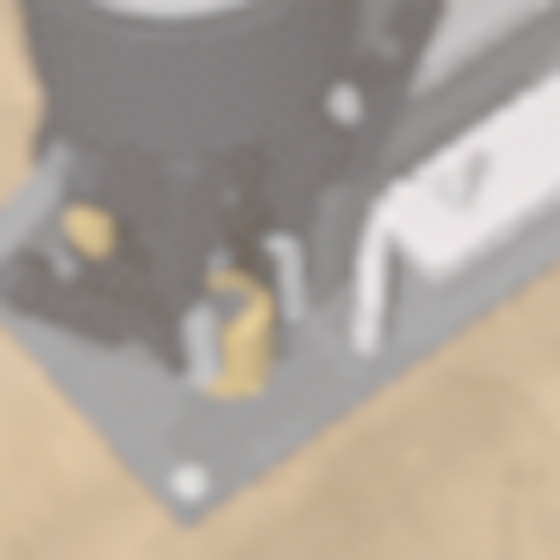

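```bash
python3 -m handwheel '[[[5,8,0],[0,0,0],1],[[10,16,0],[0,0,0],1],[[15,25,0],[0,0,0],1],[[19,32,0],[0,0,0],1],[[21,36,0],[0,0,0],1],[[21,36,0],[0,0,0],1]]' 20
python3 - <<'E'
from h import *
st()
for n in('top','scene'):
    p=cam(n);r=viewer.outline_of(p,'bushing_a')
    for x in r[:3]:
        print(n,np.round(x['rect'],1),round(x['score'],2))
        g=back(p,[x['rect'][:2]],.02)[0];f,e=fit([(p,x['mask'])],bush,g[:2],[.004,.004]);print(wb(f).round(1),e)
p=cam('scene');a=p['frame'][210:290,215:295];a=(255*(a/255.)**.4).astype(np.uint8)
b=cv2.resize(a,None,fx=7,fy=7,interpolation=cv2.INTER_CUBIC)
cv2.imwrite('pics/s8.png',b[:,:,::-1])
E
```

```text
t: 7.27
eef_pos: [0.4974, -0.0129, -0.01]
tool_rot: [0.0, 0.608, 0.794, 0.001]
contact_force: [0.5, 1.7, 2.5]
gripper_width: 0.203
t 7.27 pos [ 0.4974 -0.0129 -0.01  ] base [-67.1   1.3] F [0.5 1.7 2.5] w 0.203 q7 -0.19
top [297.6 260.4   8.5   8.9] 0.37
[-109.5   31.7] 0.1944764096662831
scene [252.7 245.6   6.2  12.9] 0.52
[-67.    1.6] 0.46347941567065076
```

View pics/s8.png

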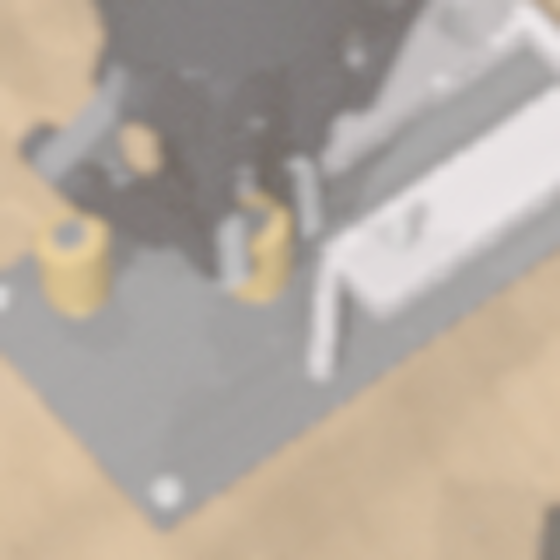

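```bash
python3 -m handwheel '[[[-1,5,0],[0,0,0],1],[[-1,11,0],[0,0,0],1],[[-1,17,0],[0,0,0],1],[[-1,22,0],[0,0,0],1],[[-1,26,0],[0,0,0],1],[[-1,26,0],[0,0,0],1]]' 20
python3 - <<'E'
from h import *
o=st();h=BASE[2];F=o['contact_force'];print('Fx,Fy base',F[0]*np.cos(h)+F[1]*np.sin(h),-F[0]*np.sin(h)+F[1]*np.cos(h))
# refine base with bright rails in a clean pre-move scene image + top image
tp=cv2.imread('pics/top0.png')[:,:,::-1];h0=cv2.cvtColor(np.ascontiguousarray(tp),cv2.COLOR_RGB2HSV)
p=cam('top');p0=cam('scene')
sp=cv2.imread('pics/scene0.png')[:,:,::-1];h1=cv2.cvtColor(np.ascontiguousarray(sp),cv2.COLOR_RGB2HSV)
def grey(pp,fr):  # sharp transition score: channel line vs rails
    return cv2.cvtColor(np.ascontiguousarray(fr),cv2.COLOR_RGB2GRAY).astype(float)
from scipy.ndimage import map_coordinates
for nm,pp,fr in(('top',p,tp),('scene',p0,sp)):
    g=grey(pp,fr)
    ys=np.arange(-56,57,1.);prof=0
    for x in np.arange(-42,43,4.):
        if abs(abs(x)-32)<6: continue
        P=np.array([[*bw(x,y),.016] for y in ys]);u=proj(pp,P)
        prof=prof+map_coordinates(g,[u[:,1],u[:,0]],order=1)
    prof/=17; print(nm,dict(zip(ys.astype(int).tolist()[::2],prof.round(0).astype(int).tolist()[::2])))
    ysx=np.arange(30,75,1.);P=[[*bw(x,y),.016] for y in(-30,-25,-20,20,25,30) for x in ysx];u=proj(pp,P);pr=map_coordinates(g,[u[:,1],u[:,0]],order=1).reshape(6,-1).mean(0)
    print('x',dict(zip(ysx[::3].astype(int).tolist(),pr[::3].round(0).astype(int).tolist())))
E
```

```text
t: 8.02
eef_pos: [0.5191, -0.0096, -0.0101]
tool_rot: [-0.001, 0.609, 0.793, -0.002]
contact_force: [-5.9, -0.5, 11.2]
gripper_width: 0.203
t 8.02 pos [ 0.5191 -0.0096 -0.0101] base [-45.3  -1.2] F [-5.9 -0.5 11.2] w 0.203 q7 -0.19
Fx,Fy base -5.800570743827408 1.0470077179569157
top {-56: 162, -54: 160, -52: 155, -50: 146, -48: 135, -46: 126, -44: 120, -42: 123, -40: 146, -38: 192, -36: 233, -34: 250, -32: 253, -30: 253, -28: 249, -26: 246, -24: 244, -22: 244, -20: 245, -18: 248, -16: 250, -14: 241, -12: 206, -10: 142, -8: 98, -6: 90, -4: 97, -2: 102, 0: 105, 2: 109, 4: 111, 6: 112, 8: 119, 10: 145, 12: 193, 14: 234, 16: 251, 18: 254, 20: 253, 22: 250, 24: 245, 26: 242, 28: 243, 30: 246, 32: 250, 34: 250, 36: 241, 38: 203, 40: 141, 42: 100, 44: 93, 46: 98, 48: 101, 50: 108, 52: 126, 54: 150, 56: 169}
x {30: 228, 33: 221, 36: 216, 39: 209, 42: 215, 45: 230, 48: 235, 51: 235, 54: 227, 57: 163, 60: 110, 63: 109, 66: 123, 69: 147, 72: 164}
scene {-56: 100, -54: 96, -52: 98, -50: 98, -48: 95, -46: 92, -44: 96, -42: 113, -40: 139, -38: 170, -36: 196, -34: 205, -32: 203, -30: 201, -28: 197, -26: 193, -24: 189, -22: 188, -20: 190, -18: 194, -16: 197, -14: 193, -12: 159, -10: 115, -8: 92, -6: 90, -4: 93, -2: 95, 0: 95, 2: 93, 4: 92, 6: 99, 8: 118, 10: 142, 12: 171, 14: 197, 16: 204, 18: 203, 20: 201, 22: 198, 24: 193, 26: 189, 28: 188, 30: 191, 32: 196, 34: 199, 36: 189, 38: 159, 40: 118, 42: 97, 44: 106, 46: 123, 48: 136, 50: 142, 52: 145, 54: 146, 56: 147}
x {30: 174, 33: 173, 36: 165, 39: 161, 42: 175, 45: 185, 48: 187, 51: 188, 54: 150, 57: 100, 60: 101, 63: 121, 66: 130, 69: 130, 72: 128}
```

```bash
python3 -m handwheel '[[[0,0,-0.5],[0,0,0],1],[[0,0,-0.5],[0,0,0],1]]' 20; python3 -m handwheel '[[[0,4,0],[0,0,0],1],[[0,8,0],[0,0,0],1],[[0,8,0],[0,0,0],1]]' 20
```

```text
t: 8.28
eef_pos: [0.5205, -0.0092, -0.0098]
tool_rot: [-0.0, 0.609, 0.794, -0.001]
contact_force: [-1.0, -0.2, 0.0]
gripper_width: 0.208
t: 8.53
eef_pos: [0.5305, -0.0061, -0.0095]
tool_rot: [0.0, 0.608, 0.794, 0.001]
contact_force: [0.5, 0.3, -0.8]
gripper_width: 0.211
```

```bash
python3 -m handwheel '[[[0,6,0],[0,0,0],1],[[0,14,0],[0,0,0],1],[[0,22,0],[0,0,0],1],[[0,30,0],[0,0,0],1],[[0,30,0],[0,0,0],1]]' 20;  python3 -c "
from h import *
st()"
```

```text
t: 8.95
eef_pos: [0.5607, 0.0024, -0.0093]
tool_rot: [0.001, 0.608, 0.794, 0.001]
contact_force: [-0.3, 0.0, -1.7]
gripper_width: 0.209
t 8.95 pos [ 0.5607  0.0024 -0.0093] base [-2.  -0.4] F [-0.3  0.  -1.7] w 0.209 q7 -0.18
```

```bash
python3 -m handwheel '[[[0,6,0.5],[0,0,0],1],[[0,14,0.5],[0,0,0],1],[[0,22,0.5],[0,0,0],1],[[0,30,0.5],[0,0,0],1],[[0,36,0.5],[0,0,0],1],[[0,36,0.5],[0,0,0],1]]' 20;  python3 -c "
from h import *
st()"
```

```text
t: 9.45
eef_pos: [0.5946, 0.0114, -0.0099]
tool_rot: [0.001, 0.608, 0.794, 0.001]
contact_force: [1.6, 0.6, 1.7]
gripper_width: 0.209
t 9.45 pos [ 0.5946  0.0114 -0.0099] base [33.1 -0.6] F [1.6 0.6 1.7] w 0.209 q7 -0.18
```

```bash
python3 -m handwheel '[[[0,0,0],[0,0,0],0.2],[[0,0,0],[0,0,0],0.2],[[0,0,0],[0,0,0],0.2],[[0,0,-25],[0,0,0],0.2],[[0,0,-50],[0,0,0],0.2],[[10,-40,-50],[0,0,0],0.1],[[20,-80,-50],[0,0,0],0.1],[[31,-120,-50],[0,0,0],0.1],[[31,-144,-50],[0,0,0],0.1],[[31,-144,-50],[0,0,0],0.1],[[31,-144,-50],[0,0,0],0.1]]' 20
python3 - <<'E'
from h import *
go(bw(-110.5,30.5),-.010,15.1)
for n in('scene','top'):
    p=cam(n);r=viewer.outline_of(p,'bushing_a')
    for x in r[:3]:
        g=back(p,[x['rect'][:2]],.02)[0];f,e=fit([(p,x['mask'])],bush,g[:2],[.004,.004]);print(n,np.round(x['rect'],1),round(x['score'],2),wb(f).round(1),round(e,2))
E
```

```text
t: 10.37
eef_pos: [0.4446, 0.0025, 0.0401]
tool_rot: [0.0, 0.608, 0.794, -0.0]
contact_force: [1.0, -0.0, -0.3]
gripper_width: 0.453
t 10.37 pos [0.4446 0.0025 0.0401] base [-114.    29.9] F [ 1.  -0.  -0.3] w 0.453 q7 -0.18
shift [ 0.6  3.5 50.1] turn [-0.  0. -0.]
scene [223.8 246.6  14.2  16.3] 0.64 [-111.9   30.4] 0.15
scene [288.9 219.6  10.7  10.1] 0.61 [33.  -0.2] 0.15
top [297.  201.8  10.    7.3] 0.56 [35.2 -1.8] 0.19
top [204.6 210.9  31.2  39. ] 0.32 [ 78.  236.7] 0.94
```

```bash
python3 -m handwheel '[[[0.5,3,0],[0,0,0],0.1],[[0.5,3,20],[0,0,0],0.1],[[0.5,3,38],[0,0,0],0.1],[[0.5,3,49.5],[0,0,0],0.1],[[0.5,3,49.5],[0,0,0],0.42],[[0.5,3,49.5],[0,0,0],0.46],[[0.5,3,49.5],[0,0,0],0.5],[[0.5,3,49.5],[0,0,0],0.6],[[0.5,3,49.5],[0,0,0],1],[[0.5,3,49.5],[0,0,0],1],[[0.5,3,49.5],[0,0,0],1]]' 20
python3 - <<'E'
from h import *
st();p=cam('scene');r=viewer.outline_of(p,'bushing_a')
for x in r[:3]:
    g=back(p,[x['rect'][:2]],.02)[0];f,e=fit([(p,x['mask'])],bush,g[:2],[.004,.004]);print(np.round(x['rect'],1),round(x['score'],2),wb(f).round(1),round(e,2))
E
```

```text
t: 11.48
eef_pos: [0.4491, 0.0044, -0.0091]
tool_rot: [0.0, 0.608, 0.794, 0.0]
contact_force: [-0.1, -0.4, 2.2]
gripper_width: 0.208
t 11.48 pos [ 0.4491  0.0044 -0.0091] base [-109.2   30.6] F [-0.1 -0.4  2.2] w 0.208 q7 -0.26
[225.2 245.8  10.3  12.5] 0.57 [-109.2   30.6] 0.36
```

```bash
python3 -m handwheel '[[[-6,6,0],[0,0,0],1],[[-13,13,0],[0,0,0],1],[[-20,20,0],[0,0,0],1],[[-27,28,0],[0,0,0],1],[[-31,36,0],[0,0,0],1],[[-31,41,0],[0,0,0],1],[[-31,41,0],[0,0,0],1]]' 20
python3 -c "
from h import *
st()"
```

```text
t: 12.17
eef_pos: [0.4967, -0.0153, -0.0093]
tool_rot: [0.0, 0.609, 0.794, -0.0]
contact_force: [-0.1, -0.4, 4.6]
gripper_width: 0.204
t 12.17 pos [ 0.4967 -0.0153 -0.0093] base [-68.4  -0.8] F [-0.1 -0.4  4.6] w 0.204 q7 -0.19
```

```bash
python3 -m handwheel '[[[0.3,5,0],[0,0,0],1],[[0.3,11,0],[0,0,0],1],[[0.3,17,-0.3],[0,0,0],1],[[0.3,22,-0.3],[0,0,0],1],[[0.3,26,-0.3],[0,0,0],1],[[0.3,26,-0.3],[0,0,0],1]]' 20
python3 -c "
from h import *
st()"
```

```text
t: 12.67
eef_pos: [0.5222, -0.0075, -0.0092]
tool_rot: [0.0, 0.608, 0.794, 0.0]
contact_force: [0.7, -0.3, 2.5]
gripper_width: 0.213
t 12.67 pos [ 0.5222 -0.0075 -0.0092] base [-41.8   0.1] F [ 0.7 -0.3  2.5] w 0.213 q7 -0.19
```

```bash
python3 -m handwheel '[[[0,6,0],[0,0,0],1],[[0,13,0],[0,0,0],1],[[0,20,0],[0,0,0],1],[[0,26,0],[0,0,0],1],[[0,30,0],[0,0,0],1],[[0,30,0],[0,0,0],1],[[0,30,0],[0,0,0],0.4],[[0,30,0],[0,0,0],0.4],[[0,30,0],[0,0,0],0.4]]' 20
python3 -m handwheel '[[[0,0,-8],[0,0,0],0.4],[[0,0,-30],[0,0,0],0.4],[[0,0,-60],[0,0,0],0],[[0,0,-100],[0,0,0],-1],[[0,0,-110],[0,0,0],-1]]' 20
python3 - <<'E'
from h import *
st()
for n in('scene','top'):
    p=cam(n);r=viewer.outline_of(p,'bushing_a')
    for x in r[:3]:
        g=back(p,[x['rect'][:2]],.02)[0];f,e=fit([(p,x['mask'])],bush,g[:2],[.004,.004]);print(n,np.round(x['rect'],1),round(x['score'],2),wb(f).round(1),round(e,2))
go([.5653,.2516],.10,83.8)
go([.5653,.2516],.10,-96.2)
print(readout.get_obs()['q'])
E
```

```text
t: 13.42
eef_pos: [0.5499, -0.0, -0.0095]
tool_rot: [-0.0, 0.608, 0.794, -0.0]
contact_force: [0.3, 0.4, -0.8]
gripper_width: 0.303
t: 13.83
eef_pos: [0.5532, 0.0007, 0.1064]
tool_rot: [0.003, 0.608, 0.794, 0.003]
contact_force: [1.6, 0.5, 1.1]
gripper_width: 0.713
t 13.83 pos [0.5532 0.0007 0.1064] base [-9.6 -0.1] F [1.6 0.5 1.1] w 0.713 q7 -0.09
scene [271.1 230.3  11.6  11.6] 0.62 [-13.1   0.8] 0.13
t 14.03 pos [ 5.499e-01 -2.000e-04  1.008e-01] base [-13.1  -0.1] F [ 0.   0.8 -0.8] w 1.000 q7 -0.09
shift [239.2  80.3   0.7] turn [ -0.    0.  -68.7]
t 14.03 pos [ 5.499e-01 -2.000e-04  1.008e-01] base [-13.1  -0.1] F [ 0.   0.8 -0.8] w 1.000 q7 -0.09
shift [239.2  80.3   0.7] turn [  0.    0.  111.3]
[ 0.27852513  0.43676275 -0.49167629  1.92149687  0.27009679  0.84788503
 -0.09164277]
```

```bash
python3 -m handwheel '[[[239,80,-15],[0,0,-68.7],-1],[[239,80,-15],[0,0,-68.7],-1],[[239,80,-15],[0,0,-68.7],-1],[[239,80,-15],[0,0,-68.7],-1],[[239,80,-15],[0,0,-68.7],-1],[[239,80,-15],[0,0,-68.7],-1],[[239,80,-15],[0,0,-68.7],-1],[[239,80,-15],[0,0,-68.7],-1],[[239,80,-15],[0,0,-68.7],-1],[[239,80,-15],[0,0,-68.7],-1],[[239,80,-15],[0,0,-68.7],-0.2],[[239,80,-15],[0,0,-68.7],-0.2],[[239,80,-15],[0,0,-68.7],-0.2]]' 20
python3 - <<'E'
from h import *
go([.5653,.2516],.03,83.8)
p=cam('scene');r=viewer.outline_of(p,'bushing_a')
for x in r[:3]:
    g=back(p,[x['rect'][:2]],.02)[0];f,e=fit([(p,x['mask'])],bush,g[:2],[.004,.004]);print(np.round(x['rect'],1),round(x['score'],2),wb(f).round(1),round(e,2))
a=p['frame'][120:260,190:330];a=(255*(a/255.)**.5).astype(np.uint8)
cv2.imwrite('pics/s9.png',cv2.resize(a,None,fx=4,fy=4,interpolation=cv2.INTER_CUBIC)[:,:,::-1])
E
```

```text
t: 15.12
eef_pos: [0.5647, 0.2513, 0.1147]
tool_rot: [-0.001, 0.056, 0.998, -0.0]
contact_force: [0.2, -0.4, -0.2]
gripper_width: 0.61
t 15.12 pos [0.5647 0.2513 0.1147] base [ 66.7 238.8] F [ 0.2 -0.4 -0.2] w 0.610 q7 0.54
shift [-0.7  0.5 84.7] turn [-0.  -0.1 -0.2]
[288.3 220.7   8.8  14.7] 0.64 [34.   1.9] 0.25
```

View pics/s9.png

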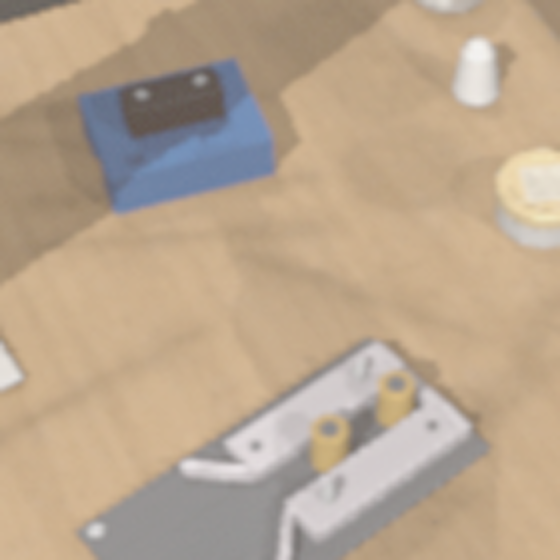

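```bash
python3 -m handwheel '[[[-0.5,0.5,35],[0,0,0],0.1],[[-0.5,0.5,65],[0,0,0],0.1],[[-0.5,0.5,85],[0,0,0],0.1],[[-0.5,0.5,97],[0,0,0],0.1],[[-0.5,0.5,97],[0,0,0],0.1],[[-0.5,0.5,97],[0,0,0],0.1]]' 20
python3 -m handwheel '[[[0,0,3],[0,0,0],0.1],[[0,0,6],[0,0,0],0.1],[[0,0,6],[0,0,0],0.1]]' 20
```

```text
t: 15.72
eef_pos: [0.5659, 0.2524, 0.0189]
tool_rot: [-0.0, 0.054, 0.999, 0.0]
contact_force: [0.5, 0.5, 0.3]
gripper_width: 0.45
t: 15.97
eef_pos: [0.5663, 0.2522, 0.0133]
tool_rot: [0.001, 0.055, 0.999, 0.0]
contact_force: [-0.2, -0.4, 0.3]
gripper_width: 0.446
```

```bash
python3 -m handwheel '[[[0,0,3],[0,0,0],0.1],[[0,0,6],[0,0,0],0.1],[[0,0,6],[0,0,0],0.1]]' 20; python3 -m handwheel '[[[0,0,2],[0,0,0],0.1],[[0,0,4],[0,0,0],0.1],[[0,0,4],[0,0,0],0.1]]' 20
```

```text
t: 16.22
eef_pos: [0.5656, 0.2518, 0.0063]
tool_rot: [-0.0, 0.054, 0.999, -0.0]
contact_force: [-1.0, -0.5, 0.7]
gripper_width: 0.451
t: 16.47
eef_pos: [0.5656, 0.2519, 0.0023]
tool_rot: [-0.0, 0.054, 0.999, -0.0]
contact_force: [0.3, 0.5, -0.6]
gripper_width: 0.447
```

```bash
python3 -m handwheel '[[[0,0,0],[0,0,0],0.4],[[0,0,0],[0,0,0],1],[[0,0,0],[0,0,0],1],[[0,0,0],[0,0,0],1],[[0,0,0],[0,0,0],1],[[0,0,0],[0,0,0],1]]' 70
python3 - <<'E'
from h import *
o=st()
V={n:cam(n) for n in('scene','top')}
r=viewer.outline_of(V['scene'],'cover');print([(np.round(x['rect'],1),x['score']) for x in r[:2]])
P=cover([.5653,.2516,-.108]);u=proj(V['scene'],P);print('pred rect',u.min(0),u.max(0))
E
```

```text
t: 16.97
eef_pos: [0.5659, 0.2521, 0.0029]
tool_rot: [0.0, 0.054, 0.999, 0.0]
contact_force: [0.2, 0.2, 1.8]
gripper_width: 0.262
t 16.97 pos [0.5659 0.2521 0.0029] base [ 68.1 239.4] F [0.2 0.2 1.8] w 0.262 q7 0.45
[(array([233. , 153.9,  50.6,  40.7]), 0.79)]
pred rect [209.18481512 133.77188988] [258.35852818 173.20579104]
```

```bash
python3 -m handwheel '[[[0,0,-15],[0,0,0],1],[[0,0,-40],[0,0,0],1],[[0,0,-60],[0,0,0],1],[[0,0,-60],[0,0,0],1],[[0,0,-60],[0,0,0],1]]' 70
python3 - <<'E'
from h import *
go(bw(0,0),.063,105.1)
E
```

```text
t: 17.53
eef_pos: [0.5665, 0.2523, 0.0639]
tool_rot: [0.001, 0.055, 0.999, 0.0]
contact_force: [-0.9, -0.3, -3.1]
gripper_width: 0.261
t 17.53 pos [0.5665 0.2523 0.0639] base [ 68.7 239.3] F [-0.9 -0.3 -3.1] w 0.261 q7 0.50
shift [ -23.1 -247.9    0.8] turn [  0.    0.1 -21.3]
```

```bash
python3 -m handwheel '[[[-3,-30,0],[0,0,-4],1],[[-6,-65,0],[0,0,-8],1],[[-10,-100,0],[0,0,-12],1],[[-14,-135,0],[0,0,-16],1],[[-18,-170,0],[0,0,-20],1],[[-21,-205,0],[0,0,-21.3],1],[[-23,-235,0],[0,0,-21.3],1],[[-23,-248,0],[0,0,-21.3],1],[[-23,-248,0],[0,0,-21.3],1],[[-23,-248,0],[0,0,-21.3],1],[[-23,-248,0],[0,0,-21.3],1]]' 70
cat > mc.py <<'E'
from h import *
o=st();go(bw(0,0),.063,105.1)
z=o['eef_pos'][2]-.0029;p=cam('scene')
h=cv2.cvtColor(p['frame'],cv2.COLOR_RGB2HSV);u=proj(p,[*bw(0,0),z+.02])[0]
m=comp((h[...,0]>95)&(h[...,0]<130)&(h[...,1]>90),u)
cs=np.argwhere(m)[:,::-1].astype(np.int32);mm=np.zeros(m.shape,np.uint8);cv2.fillConvexPoly(mm,cv2.convexHull(cs),1)
bx=lambda x:cover(x,z)[:8]
x,e=fit([(p,mm>0)],bx,[o['eef_pos'][0],o['eef_pos'][1],.2634],[.004,.004,.03]);print('scene cover in base',wb(x).round(1),np.degrees(x[2]).round(1),round(e,3),mm.sum())
a=p['frame'][180:300,200:340];a=(255*(a/255.)**.6).astype(np.uint8)
b=cv2.resize(a,None,fx=5,fy=5,interpolation=cv2.INTER_CUBIC)
for P in ([32,25,30],[-32,-25,30]):
    u=(proj(p,[*bw(P[0],P[1]),P[2]/1e3])[0]-[200,180])*5;cv2.circle(b,tuple(int(v) for v in u),3,(255,0,0),-1)
import sys;cv2.imwrite('pics/'+sys.argv[1],b[:,:,::-1])
E
python3 mc.py c1.png
```

```text
t: 18.45
eef_pos: [0.5613, 0.0046, 0.0623]
tool_rot: [-0.0, -0.132, 0.991, 0.001]
contact_force: [-0.4, -0.5, -1.9]
gripper_width: 0.262
t 18.45 pos [0.5613 0.0046 0.0623] base [-0.8  1.6] F [-0.4 -0.5 -1.9] w 0.262 q7 1.22
t 18.45 pos [0.5613 0.0046 0.0623] base [-0.8  1.6] F [-0.4 -0.5 -1.9] w 0.262 q7 1.22
shift [-0.8 -1.6 -0.7] turn [ 0.1 -0.   0.1]
scene cover in base [-1.9  2.6] 15.0 0.148 1759
```

View pics/c1.png

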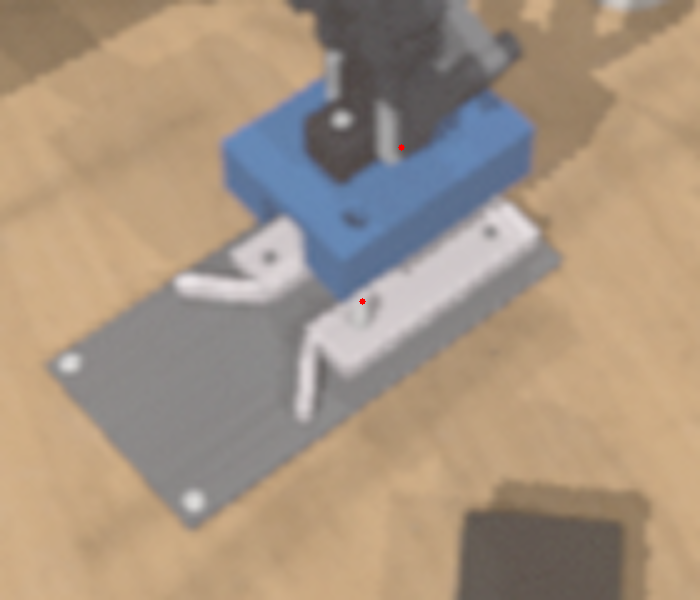

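```bash
python3 -m handwheel '[[[-1,-2,8],[0,0,0],1],[[-1,-2,18],[0,0,0],1],[[-1,-2,25],[0,0,0],1],[[-1,-2,27],[0,0,0],1],[[-1,-2,27],[0,0,0],1]]' 70
python3 mc.py c2.png
```

```text
t: 18.92
eef_pos: [0.5623, 0.0017, 0.0344]
tool_rot: [-0.001, -0.131, 0.991, 0.0]
contact_force: [0.2, -0.4, -2.3]
gripper_width: 0.258
t 18.92 pos [0.5623 0.0017 0.0344] base [-0.6 -1.5] F [ 0.2 -0.4 -2.3] w 0.258 q7 1.19
t 18.92 pos [0.5623 0.0017 0.0344] base [-0.6 -1.5] F [ 0.2 -0.4 -2.3] w 0.258 q7 1.19
shift [ -0.5   1.6 -28.6] turn [ 0.  -0.1  0. ]
scene cover in base [-1.2 -0.4] 15.5 0.16 1662
```

```bash
python3 -m handwheel '[[[-0.8,1,0],[0,0,0],1],[[-0.8,1,0],[0,0,0],1],[[-0.8,1,2],[0,0,0],1],[[-0.8,1,4],[0,0,0],1],[[-0.8,1,5],[0,0,0],1],[[-0.8,1,5],[0,0,0],1]]' 70
python3 -c "
from h import *
st()"
```

```text
t: 19.47
eef_pos: [0.5635, 0.0023, 0.0304]
tool_rot: [-0.0, -0.131, 0.991, -0.0]
contact_force: [-0.0, -0.3, -3.3]
gripper_width: 0.268
t 19.47 pos [0.5635 0.0023 0.0304] base [ 0.8 -1.2] F [-0.  -0.3 -3.3] w 0.268 q7 1.19
```

```bash
python3 -m handwheel '[[[0.3,0.5,1],[0,0,0],1],[[0.3,0.5,2],[0,0,0],1],[[0.3,0.5,3],[0,0,0],1],[[0.3,0.5,3],[0,0,0],1]]' 70;python3 -c "
from h import *
st()"
```

```text
t: 19.8
eef_pos: [0.5632, 0.0029, 0.0275]
tool_rot: [-0.0, -0.131, 0.991, -0.0]
contact_force: [-0.3, -0.2, -2.2]
gripper_width: 0.265
t 19.80 pos [0.5632 0.0029 0.0275] base [ 0.6 -0.6] F [-0.3 -0.2 -2.2] w 0.265 q7 1.18
```

Underside near z = 25 mm with no contact: the dowels are entering the bores. Continue.

```bash
python3 -m handwheel '[[[0.2,0.3,1.5],[0,0,0],1],[[0.2,0.3,3],[0,0,0],1],[[0.2,0.3,4.5],[0,0,0],1],[[0.2,0.3,4.5],[0,0,0],1]]' 70;python3 -c "
from h import *
st()"
```

```text
t: 20.13
eef_pos: [0.5628, 0.0031, 0.0228]
tool_rot: [-0.0, -0.131, 0.991, 0.0]
contact_force: [0.6, -0.4, -2.9]
gripper_width: 0.262
t 20.13 pos [0.5628 0.0031 0.0228] base [ 0.3 -0.2] F [ 0.6 -0.4 -2.9] w 0.262 q7 1.17
```

```bash
python3 -m handwheel '[[[0,0,1],[0,0,0],1],[[0,0,2],[0,0,0],1],[[0,0,3],[0,0,0],1],[[0,0,3],[0,0,0],1]]' 70; python3 -m handwheel '[[[0,0,0.5],[0,0,0],1],[[0,0,1],[0,0,0],1],[[0,0,1],[0,0,0],1]]' 70
```

```text
t: 20.47
eef_pos: [0.5629, 0.0031, 0.02]
tool_rot: [-0.0, -0.131, 0.991, 0.0]
contact_force: [0.1, 0.5, -2.5]
gripper_width: 0.266
t: 20.72
eef_pos: [0.563, 0.0032, 0.0191]
tool_rot: [-0.0, -0.131, 0.991, 0.0]
contact_force: [0.2, 0.8, -2.4]
gripper_width: 0.264
```

```bash
python3 -m handwheel '[[[0,0,0.4],[0,0,0],1],[[0,0,0.8],[0,0,0],1],[[0,0,0.8],[0,0,0],1],[[0,0,0.8],[0,0,0],1]]' 70
```

```text
t: 21.05
eef_pos: [0.5631, 0.0032, 0.0188]
tool_rot: [0.0, -0.131, 0.991, -0.0]
contact_force: [-2.5, -0.9, 5.0]
gripper_width: 0.261
```

```bash
python3 -m handwheel '[[[0,0,0.3],[0,0,0],1],[[0,0,0.5],[0,0,0],1],[[0,0,0.5],[0,0,0],1],[[0,0,0.5],[0,0,0],1]]' 70; python3 -c "
from h import *
for i in range(4): st();cam('top')"
```

```text
t: 21.38
eef_pos: [0.5632, 0.0031, 0.0188]
tool_rot: [0.0, -0.131, 0.991, -0.0]
contact_force: [-4.7, -0.7, 9.9]
gripper_width: 0.266
t 21.38 pos [0.5632 0.0031 0.0188] base [ 0.6 -0.3] F [-4.7 -0.7  9.9] w 0.266 q7 1.17
t 21.43 pos [0.5631 0.0032 0.0188] base [ 0.6 -0.3] F [-3.9 -1.6  9.2] w 0.263 q7 1.17
t 21.48 pos [0.5631 0.0031 0.0188] base [ 0.6 -0.3] F [-4.5 -1.1 10.6] w 0.265 q7 1.17
t 21.53 pos [0.5631 0.0032 0.0188] base [ 0.6 -0.3] F [-5.1 -0.3 10.5] w 0.267 q7 1.17
```

```bash
python3 -m handwheel '[[[0.2,0,0.3],[0,0,0],1],[[0.3,0,0.5],[0,0,0],1],[[0.3,0,0.5],[0,0,0],1],[[0.3,0,0.5],[0,0,0],1],[[0.3,0,0.5],[0,0,0],1]]' 70; python3 mc.py c3.png; python3 -c "
from h import *
for i in range(4): st();cam('top')"
```

```text
t: 22.0
eef_pos: [0.5632, 0.0031, 0.0188]
tool_rot: [0.0, -0.131, 0.991, -0.001]
contact_force: [-4.7, -1.2, 14.6]
gripper_width: 0.267
t 22.00 pos [0.5632 0.0031 0.0188] base [ 0.6 -0.3] F [-4.7 -1.2 14.6] w 0.267 q7 1.17
t 22.00 pos [0.5632 0.0031 0.0188] base [ 0.6 -0.3] F [-4.7 -1.2 14.6] w 0.267 q7 1.17
shift [  0.6   0.3 -44.2] turn [-0.1  0.  -0. ]
scene cover in base [0.4 0.4] 15.2 0.18 1579
t 22.05 pos [0.5632 0.0032 0.0188] base [ 0.6 -0.3] F [-4.4 -0.9 14.6] w 0.263 q7 1.17
t 22.10 pos [0.5632 0.0031 0.0188] base [ 0.6 -0.3] F [-5.5 -1.  15.4] w 0.266 q7 1.17
t 22.15 pos [0.5631 0.0031 0.0188] base [ 0.6 -0.3] F [-5.  -2.4 14.9] w 0.266 q7 1.17
t 22.20 pos [0.5632 0.0031 0.0188] base [ 0.6 -0.3] F [-4.6 -1.  13.9] w 0.265 q7 1.17
```

View pics/c3.png

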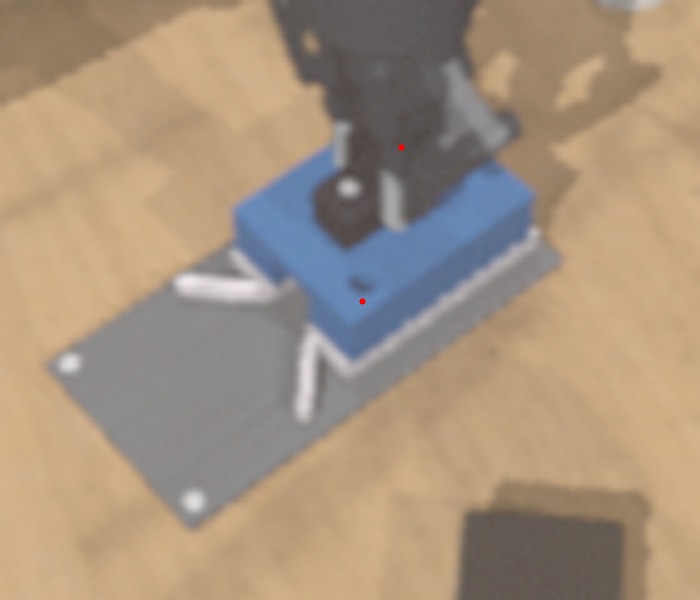

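```bash
python3 -c "
from h import *
print(bot.hand_in());st()"
```

```text
the job is handed in; nothing more can be done
None
the job is handed in; nothing more can be done
```

The job is handed in at about 22 s of the 61 s allowed. Both bushings are in the channel with the cover over them, and the arm is still holding the cover down. No verdict was given.

- **Bushings:** I gripped each one lightly at 20 N near its top and slid it along the plate into the channel. The camera put them at about x = +33 and x = -13 mm, close to the centre line. The picture before the cover went on showed both upright between the rails.
- **Possible lift:** for one stretch with the first bushing the vertical force read -1.7 N, so it may have been barely unloaded. I lowered the tool 0.5 mm at once, and I saw no sign of the bushing leaving the plate.
- **Cover:** it went down over both dowels without resistance. It met the rails 15.9 mm above its height on the bench, against 16 mm expected. The last picture shows it lying evenly on the rails, at 15.2° against 15.1° for the base.
- **Final hold:** downward force stayed at 14 to 15 N, with the grip at 70 N. A sideways force of about 5 N remained, which a small correction did not remove.

**Checks that disagreed:**
- The fingertips seemed to sit about 30 mm above the reported TCP, judging by the pictures and by touching down without contact. I set the grasp heights by camera and force instead.
- The camera fit of the held cover was loose because the gripper hid part of it, so I relied mainly on contact and height for seating.
- I viewed 13 pictures, three over the budget of 10.

I did not touch the charcoal block, caliper, solder tin or wire spool, though I did not measure their positions again at the end.

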